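# Reload the slide-cassette clamping bed of a blood-film scanner

## Task

Change the batch in the clamping bed: turn the clamp knob anticlockwise to free the press bar, draw the bar right back, then move the finished orange-labelled cassettes into the orange tray, flat on its floor, and lay every waiting teal-labelled cassette from the teal tray on the bed, side by side, each lying flat with one end towards the fence and the other towards the bar. With all of them on the bed, push the bar up so that it holds them all squarely against the fence, turn the knob clockwise until it is tight again, and let go. Leave the other things on the bench where they are.

Things in the scene. Friction and masses are not known exactly. Their poses are not given: they have to be found in the camera images.
- bed: clamping bed, fixed aluminium plate 250 (its x) x 290 (its y) x 12 mm, origin at the centre of its underside; cassettes lie on its top, z 12 mm. A blue fence 14 mm thick runs all along its far (+x) edge: inner face at x = 108 mm, top at z = 42 mm. The other sides have no walls. Its yaw varies
- bar (a joint): slide of the blue press bar (16 mm thick, 270 long, z 13 to 39 mm in the bed's frame; steel block 52 x 66 mm behind its middle, top at z 47), in m: 0 = face 90 mm from the fence, just touching cassettes set squarely against it; grows as it is drawn back towards the bed's -x, to 0.045 (stop); least -0.010. Free, it slides with 2 N when pulled by the knob or pushed; knob tight, it is held
- bar_face (a point): middle of the bar's clamping face (the face turned to the fence), 26 mm above the underside of the bed; its axes are the bed's
- knob (a joint): turn of the black clamp knob on the bar's block, rad: 0 = free (stop), 1.4 = fully tight (stop); clockwise from above tightens. It starts to bite at about 0.85; above 1.15 it counts as tight, below 0.25 as free. Needs under 0.25 N m; stays where it is left
- knob_grip (a point): point on the knob's axis at the height to grip, 42 mm behind the bar face, 77.5 mm above the bed's underside. A 52 mm disc carries a grip bar 56 mm long (this point's x), 16 mm thick (its y), from 22 mm below to 12 mm above this point. The point turns with the knob; at knob value 0 its axes are the bed's. It rides with the bar
- supply: fixed teal tray 240 (its x) x 172 (its y) x 14 mm, walls and floor 4 mm, origin at the centre of its underside; dividers as high as the rim make four compartments, centres x = +-59, y = +-42 mm; each may hold one waiting cassette along the tray's x. May change sides with the orange tray
- outtray: fixed orange tray of the same size without dividers, origin at the centre of its underside, walls 14 mm high, floor 4 mm thick: finished cassettes go flat inside it, in any direction
- fresh1: white plastic cassette block, 90 (its x) x 40 (its y) x 36 (its z) mm, 120 g give or take 20 %, origin at its centre, with a label of teal on top and a band of teal round it. Waiting cassette, at first in the teal tray; may be absent
- fresh2: white plastic cassette block, 90 (its x) x 40 (its y) x 36 (its z) mm, 120 g give or take 20 %, origin at its centre, with a label of teal on top and a band of teal round it. Waiting cassette, at first in the teal tray; may be absent
- fresh3: white plastic cassette block, 90 (its x) x 40 (its y) x 36 (its z) mm, 120 g give or take 20 %, origin at its centre, with a label of teal on top and a band of teal round it. Waiting cassette, at first in the teal tray; may be absent
- fresh4: white plastic cassette block, 90 (its x) x 40 (its y) x 36 (its z) mm, 120 g give or take 20 %, origin at its centre, with a label of teal on top and a band of teal round it. Waiting cassette, at first in the teal tray; may be absent
- done1: white plastic cassette block, 90 (its x) x 40 (its y) x 36 (its z) mm, 120 g give or take 20 %, origin at its centre, with a label of orange on top and a band of orange round it. Finished cassette, at first clamped on the bed with its long side across from fence to bar; may be absent
- done2: white plastic cassette block, 90 (its x) x 40 (its y) x 36 (its z) mm, 120 g give or take 20 %, origin at its centre, with a label of orange on top and a band of orange round it. Finished cassette, at first clamped on the bed with its long side across from fence to bar; may be absent
- oil: small amber dropper bottle with a black cap, diameter 32, 62 mm tall, origin at the centre of its underside; a bystander between the robot and the bed
- mouse: black computer mouse, 100 x 60 x 32 mm, origin at the centre of its underside; a bystander
Mind the look-alikes: they are no part of the job. What is shaped like the done1 but blue or purple is not meant.

How it is judged:
By the outcome, as a careful person would: the job done as asked, in the order asked, and still so for the second after the job is handed in, with the robot touching nothing.
Of fresh1, fresh2, fresh3, fresh4 only 3 to 4 are there at a start; the rules pass over those that are not, and their reading is None.
Of done1, done2 only 1 to 2 are there at a start; the rules pass over those that are not, and their reading is None.
At some moment in a run one of fresh1, fresh2, fresh3, fresh4, done1, done2 may be knocked a few centimetres aside while the robot is not near it.
Once in a run the grip may slacken for a moment while it holds something.
It also fails if it takes over 210 s, if anything falls off the work surface, if the arm or the gripper's body presses on something with over 40 N, if the wrist force passes 120 N, or if a joint passes its speed limit or range.

## Robot

A 6-joint arm with a two-finger parallel gripper is mounted at the origin on the work surface. World frame = base frame: x ahead of the robot, y to its left, z up, the work surface at z = 0. Lengths are in mm, angles in rad, forces in N, time in s.
With the tool pointing down it reaches from about 425 to 925 mm from the base axis. Payload 12.5 kg.
Tool frame: the origin (TCP) lies where the fingers leave the gripper's body, on its centre line; the fingertips stand 73 mm ahead of it and the grasp point (between the pads) lies 54 mm ahead of it; z points along the fingers, y is the line along which they close (so a half turn about z gives the same grasp; the last joint's range is limited). The gripper opens to 85 mm and grips with 20 to 120 N. Pads are 22 mm wide; open, the fingers measure 114 mm over their backs; the gripper's body (76 mm by 85 mm) begins 54 mm behind the grasp point. The pads swing forward as they close: fully open they stand 13 mm farther back than shut.
Start: joints at [1.05, 0.491, 1.559, -0, 1.092, -0.106], TCP at [251.861, 572.016, 303.927] pointing down, gripper open.
Joint ranges: [-3.1, 3.1], [-0.84, 2.19], [0.05, 2.79], [-1.13, 4.28], [0.06, 2.93], [-2.69, 2.69]. Speed limits (rad/s): [2.22, 2.22, 2.79, 3.14, 3.14, 3.14].

## Interface

Orientations are given as [roll, pitch, yaw] about the fixed x, y, z axes, in that order (R = Rz(yaw) Ry(pitch) Rx(roll)).
In Python, from cell import move_pose, move_linear, set_joints, command_gripper, dwell, ik, get_image, PlanningError, finish_job, read_time, read_qpos, read_qvel, read_effort, read_tcp_pos, read_tcp_rot, read_force, read_torque, read_grip_width, read_gripper_force gives the robot as it stands. Calls block until the motion is done:
- move_pose(position, orientation): joint-space move of the TCP to a pose.
- move_linear(position, frame=None, rate=150, guard=None): straight line of the TCP; frame=None keeps the orientation; rate is the mean speed in mm/s. With guard (N) it stops when the force on the tool has changed by that much, and returns True; else False.
- set_joints(angles): joint-space move.
- command_gripper(opening): opening from 0.0 (shut) to 1.0 (fully open); the grip force is fixed at half the most; returns when the fingers have stopped.
- dwell(seconds).
- ik(position, orientation): joint angles nearest the present ones, or None.
- get_image(name): name is "scene" or "top" or "wrist"; returns a dict with "pixels" (384x512x3 uint8, red, green, blue), "range_z" (384x512 float32, mm along the optical axis (not along the pixel's ray), 0 where there is no reading), "fx", "fy", "cx", "cy" (pixels), "dist_coeffs" ([k1, k2, p1, p2, k3] as OpenCV has them; the pictures are not rectified), "extrinsics" (4x4, takes a point from camera to world coordinates); the wrist camera has in their place "T_tool_cam" (4x4, takes a point from camera to tool coordinates, whose origin is the TCP and whose axes are the flange's). Camera axes: x right, y up, looking along -z (the intrinsics and any distortion apply to the point x, -y, -z); pixel columns grow to the right and rows downward; lengths in mm; the calibration is good to about 2 mm. A picture is of the moment at which its call begins: read the wrist's pose just before it.
A pose or a line that the arm cannot do raises PlanningError and nothing moves.
- finish_job(): hands the job in; it is judged then, once.
Readings, each from a call of its own:
- read_time(): time.
- read_qpos(): joint angles.
- read_qvel(): joint speeds.
- read_effort(): joint torques, N m.
- read_tcp_pos(): TCP position.
- read_tcp_rot(): TCP orientation.
- read_force(): force on the tool from outside, world axes, zero at the start.
- read_torque(): the same for the moment, N m.
- read_grip_width(): opening from 0.0 (shut) to 1.0 (fully open).
- read_gripper_force(): force on a finger pad.
Only numpy, scipy, OpenCV 4.12 (cv2) and the standard library are available. Lean on these libraries where they do the work, as an engineer would, in place of code of your own. Each camera call takes 0.05 s, during which the arm holds its last target. There are 200 camera calls.

## Working session

There is one attempt and no reset: what is moved stays moved. The work goes in short steps, each a Python script; the robot and the scene stay as the last script left them, time stands still between calls to the robot, and variables do not carry over. Pictures are saved under pics/ and viewed, at most 14 in all, crops included, and the job is handed in when it is done.

```bash
mkdir -p pics; ls; cat > h.py <<'E'
import numpy as np, cv2
from cell import *
def shot(n,f=None):
    im=get_image(n)
    if f: cv2.imwrite('pics/'+f,cv2.cvtColor(im['pixels'],cv2.COLOR_RGB2BGR))
    return im
def cloud(im,T=None):
    """world points per pixel from range"""
    T=im['extrinsics'] if T is None else T
    h,w=im['range_z'].shape
    K=np.array([[im['fx'],0,im['cx']],[0,im['fy'],im['cy']],[0,0,1.]])
    u,v=np.meshgrid(np.arange(w),np.arange(h))
    p=cv2.undistortPoints(np.stack([u,v],-1).reshape(-1,1,2).astype(np.float64),K,np.array(im['dist_coeffs'],float)).reshape(h,w,2)
    z=im['range_z'].astype(float)
    P=np.stack([p[...,0]*z,-p[...,1]*z,-z],-1)
    T=np.array(T); W=P@T[:3,:3].T+T[:3,3]
    W[z<=0]=np.nan
    return W
E
python3 - <<'E'
from h import *
for n in ('scene','top'):
    im=shot(n,n+'0.png'); W=cloud(im); np.savez(n+'0.npz',W=W,px=im['pixels'])
    print(n,np.array(im['extrinsics']).round(3).tolist(),im['fx'],im['cx'],im['dist_coeffs'],np.isnan(W[...,0]).mean())
print(read_tcp_rot(),read_time())
E
```

```text
pics
scene [[-0.058, -0.6, 0.798, 1566.443], [0.998, -0.028, 0.052, 6.939], [-0.009, 0.799, 0.601, 897.366], [0.0, 0.0, 0.0, 1.0]] 453.41422392619825 252.25443864735468 [-0.01488301  0.          0.          0.          0.        ] 0.004308064778645833
top [[0.003, 0.991, -0.133, 310.746], [-1.0, 0.006, 0.025, -42.166], [0.026, 0.133, 0.991, 1443.828], [0.0, 0.0, 0.0, 1.0]] 483.26133339775896 256.83293029193334 [0.00826403 0.         0.         0.         0.        ] 0.004140218098958333
[-3.14064546e+00 -8.02416258e-05  2.72679716e+00] 0.1
```

View pics/top0.png

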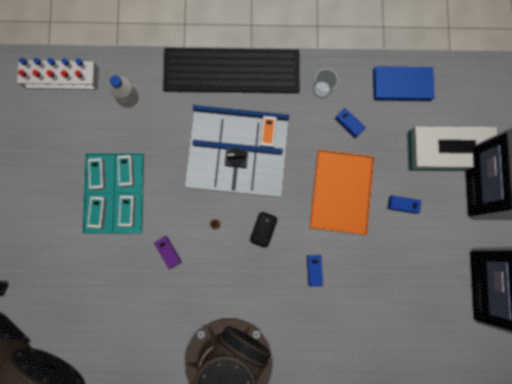

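View pics/scene0.png

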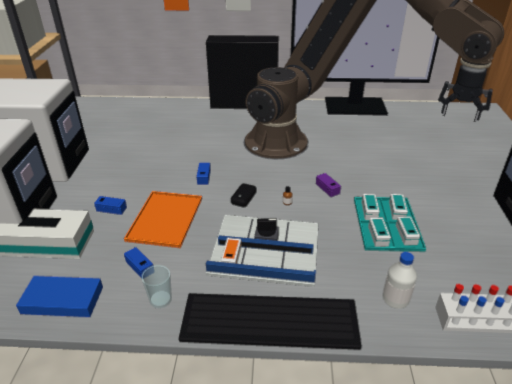

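Top view: the teal tray holds 4 cassettes (pixels 96,173; 124,170; 96,212; 125,211). One orange cassette is on the bed (268,131), the knob is at (236,157) and the orange tray at (342,192). The blue and purple blocks are decoys. Next I'll measure coarsely, then refine with the wrist camera.

```bash
cat >> h.py <<'E'
def masks(px):
    hsv=cv2.cvtColor(px,cv2.COLOR_RGB2HSV); H,S,V=[hsv[...,i].astype(int) for i in range(3)]
    return dict(blue=(H>100)&(H<125)&(S>130)&(V>40),teal=(H>78)&(H<98)&(S>110)&(V>50),
      orange=(H>5)&(H<22)&(S>150)&(V>120),white=(S<45)&(V>170),black=(V<60))
def rects(W,m,zlo,zhi,amin=15):
    """components of a mask limited to a height band: min-area rect in world xy"""
    m=m&(W[...,2]>zlo)&(W[...,2]<zhi)
    n,l,st,_=cv2.connectedComponentsWithStats(m.astype(np.uint8))
    out=[]
    for i in range(1,n):
        if st[i,4]<amin: continue
        P=W[l==i]; (c,s,a)=cv2.minAreaRect(P[:,:2].astype(np.float32))
        if s[0]<s[1]: s=s[::-1]; a+=90
        a=(a+90)%180-90
        out.append((np.round(c,1).tolist(),np.round(s,1).tolist(),round(a,1),round(float(np.median(P[:,2])),1),int(st[i,4])))
    return out
E
python3 - <<'E'
from h import *
for n in ('top','scene'):
    d=np.load(n+'0.npz'); W=d['W']; m=masks(d['px']); print(n)
    for c,a,b in (('blue',15,60),('teal',8,22),('teal',35,48),('white',35,48),('orange',8,22),('orange',40,60),('black',60,100)):
        print(c,a,b)
        for r in rects(W,m[c],a,b,20):
            if 300<r[0][0]<1000 and abs(r[0][1])<500: print('  ',r)
E
```

```text
top
blue 15 60
   ([726.3, -27.9], [280.3, 13.4], 84.6, 40.7, 336)
   ([701.2, -358.0], [85.8, 43.1], 44.3, 34.9, 386)
   ([620.8, -18.3], [257.0, 13.7], 84.8, 38.2, 334)
teal 8 22
   ([584.7, 364.8], [101.6, 57.3], 44.7, 11.4, 76)
   ([477.4, 272.0], [243.2, 69.7], -14.6, 12.2, 159)
   ([534.1, 432.2], [60.3, 2.7], 0.4, 11.6, 22)
   ([442.4, 350.3], [159.3, 148.4], -86.0, 11.9, 230)
teal 35 48
   ([548.2, 310.7], [67.0, 24.1], 5.4, 40.4, 170)
   ([539.1, 395.5], [67.1, 25.6], 6.9, 40.5, 173)
   ([429.8, 303.7], [66.9, 24.5], 1.1, 40.5, 182)
   ([425.9, 389.5], [66.7, 25.6], -1.6, 39.3, 178)
white 35 48
orange 8 22
   ([446.5, -410.6], [156.9, 4.2], -6.1, 11.7, 66)
   ([404.1, -239.4], [39.5, 12.0], 11.9, 13.4, 21)
orange 40 60
   ([668.2, -109.8], [64.0, 22.2], -5.1, 47.4, 147)
black 60 100
   ([588.3, -16.0], [53.2, 17.0], -85.4, 86.7, 102)
scene
blue 15 60
   ([613.1, -141.1], [20.8, 16.0], 76.2, 38.7, 31)
   ([628.0, 11.0], [200.3, 21.1], 85.3, 38.6, 310)
   ([705.8, -361.4], [91.3, 39.4], 44.8, 35.1, 397)
   ([731.2, -30.7], [284.6, 18.1], 85.1, 36.1, 992)
teal 8 22
   ([486.2, 346.9], [247.2, 171.1], 0.7, 12.4, 425)
   ([451.5, 429.1], [167.6, 5.6], 1.6, 13.6, 65)
teal 35 48
   ([427.1, 302.2], [72.7, 27.3], 0.5, 40.9, 112)
   ([420.9, 388.2], [76.4, 27.0], -3.4, 41.0, 111)
   ([547.0, 309.1], [74.6, 27.5], 4.4, 41.1, 139)
   ([538.1, 393.2], [71.4, 27.4], 3.8, 41.5, 133)
white 35 48
   ([431.6, 301.1], [95.0, 37.3], -0.6, 40.5, 64)
   ([426.9, 384.6], [93.0, 34.9], 0.3, 40.4, 61)
   ([540.6, 389.8], [90.2, 35.6], 9.6, 40.2, 70)
   ([550.8, 308.8], [89.6, 36.8], 5.9, 40.4, 68)
orange 8 22
   ([494.7, -334.6], [245.9, 173.0], -6.8, 12.3, 371)
orange 40 60
   ([666.8, -112.4], [73.5, 27.8], -4.5, 48.6, 157)
black 60 100
   ([595.0, -16.8], [53.6, 17.5], 89.4, 78.9, 179)
```

```bash
cat >> h.py <<'E'
def wshot(f=None):
    from scipy.spatial.transform import Rotation as R
    T=np.eye(4); T[:3,3]=read_tcp_pos(); T[:3,:3]=R.from_euler('xyz',read_tcp_rot()).as_matrix()
    im=shot('wrist',f); return im,cloud(im,T@np.array(im['T_tool_cam']))
E
python3 - <<'E'
from h import *
pi=np.pi
for k,(p,y) in enumerate((([430,350,300],2.2),([560,-30,300],1.48))):
    move_pose(p,[pi,0,y]); im,W=wshot(f'w{k}.png'); np.savez(f'w{k}.npz',W=W,px=im['pixels'])
    if k==0: print(np.array(im['T_tool_cam']).round(2).tolist(),im['fx'])
    m=masks(im['pixels']); print(p,read_qpos())
    for c,a,b in (('blue',15,60),('teal',8,22),('teal',33,48),('white',33,55),('orange',8,22),('orange',40,60),('black',60,100)):
        print(c,a,b)
        for r in rects(W,m[c],a,b,100): print('  ',r)
cv2.imwrite('pics/w01.png',np.hstack([cv2.imread('pics/w0.png'),cv2.imread('pics/w1.png')])[:,:, :]) 
i=cv2.imread('pics/w01.png'); cv2.imwrite('pics/w01.png',cv2.resize(i,(800,300)))
E
```

```text
[[-0.0, 0.95, 0.31, 78.25], [1.0, 0.0, 0.0, -0.3], [0.0, 0.31, -0.95, -70.4], [0.0, 0.0, 0.0, 1.0]] 274.4399018904855
[430, 350, 300] [ 5.66004226e-01  3.95376195e-01  1.73790672e+00  1.72471810e-04
  1.00822603e+00 -6.52099921e-02]
blue 15 60
teal 8 22
   ([485.8, 346.6], [239.3, 171.3], 0.7, 13.5, 2518)
teal 33 48
   ([425.9, 387.3], [72.8, 29.1], -3.2, 41.2, 1354)
   ([539.2, 392.7], [73.4, 28.8], 4.9, 41.1, 1145)
   ([430.0, 300.6], [72.9, 29.7], -1.3, 41.3, 1116)
   ([548.7, 308.4], [73.5, 29.3], 4.7, 41.3, 945)
white 33 55
orange 8 22
orange 40 60
black 60 100
[560, -30, 300] [-1.69348645e-01  4.03839726e-01  1.72328270e+00  1.39162363e-04
  1.01442709e+00 -8.05177915e-02]
blue 15 60
   ([728.3, -30.8], [288.5, 14.2], 84.4, 42.4, 2455)
   ([623.4, -20.9], [267.2, 14.2], 84.7, 39.4, 2007)
teal 8 22
teal 33 48
white 33 55
orange 8 22
   ([512.8, -254.6], [231.0, 44.0], -17.5, 14.6, 302)
orange 40 60
   ([668.8, -112.5], [72.9, 28.0], -5.0, 49.2, 1008)
black 60 100
   ([393.8, 43.0], [15.4, 15.2], 28.0, 62.2, 185)
   ([589.0, -17.9], [55.1, 16.1], -85.4, 89.7, 739)
```

View pics/w01.png

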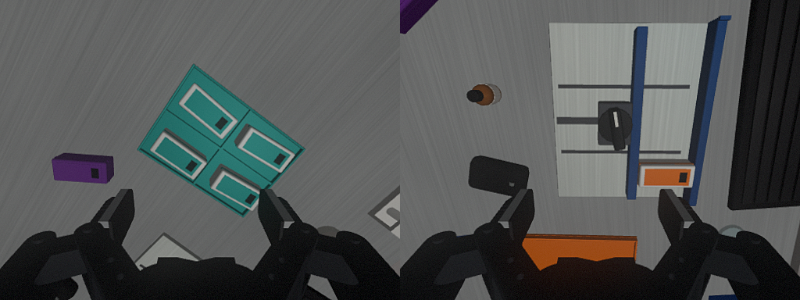

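Wrist views agree with the top view to about 1 mm: bed origin near (613.8, -20.0), yaw -5.4°, and the knob at about 1.4. Next I'll free the knob and draw the bar back.

```bash
cat >> h.py <<'E'
pi=np.pi; BO=np.array([613.8,-20.0]); BY=np.radians(-5.4)
def bed(x,y,z): 
    c,s=np.cos(BY),np.sin(BY); return [BO[0]+c*x-s*y,BO[1]+s*x+c*y,z]
def st(t=''): print(t,'t%.1f'%read_time(),'w%.3f'%read_grip_width(),'gf%.0f'%read_gripper_force(),'F',np.round(read_force(),1),'T',np.round(read_torque(),2),'p',np.round(read_tcp_pos(),1))
E
python3 - <<'E'
from h import *
y0=np.radians(94.6)
move_pose(bed(-24,0,180),[pi,0,y0])
move_linear(bed(-24,0,133.5),guard=15,rate=100); st('down')
command_gripper(0.0); st('grip')
q=np.array(read_qpos()); q[5]-=1.40; set_joints(q); st('turned'); print(read_tcp_rot(),q)
move_linear(bed(-24-46,0,133.5),rate=40,guard=40); st('pulled')
dwell(.3); command_gripper(0.6); st('open')
move_linear(bed(-24-46,0,230))
move_pose(bed(-60,-10,300),[pi,0,1.48])
im,W=wshot('w2.png'); m=masks(im['pixels'])
for c,a,b in (('blue',15,60),('orange',40,60),('black',70,100)): print(c,rects(W,m[c],a,b,100))
E
```

```text
down t4.0 w1.003 gf0 F [ 0.4 -0.2  0.2] T [ 0.02 -0.02  0.  ] p [590.2 -17.8 134.3]
grip t4.6 w0.181 gf59 F [-2.4 -0.6  5. ] T [-0.03  0.24 -0.06] p [589.9 -17.8 133.8]
turned t5.9 w0.178 gf59 F [2.6 3.9 2.3] T [ 0.71 -0.3   0.02] p [590.1 -17.6 133.8]
[3.14143424e+00 6.68576494e-04 3.04980892e+00] [-1.41988220e-01  6.57571909e-01  1.79560674e+00 -5.58834307e-05
  6.88207257e-01 -1.62220346e+00]
pulled t7.2 w0.174 gf59 F [11.   4.3 -2.2] T [ 0.92 -1.62  0.02] p [545.8 -13.4 133.8]
open t7.9 w0.600 gf0 F [-0.1 -0.2  0.7] T [0.   0.   0.01] p [543.9 -13.5 133.4]
blue [([728.6, -30.3], [287.7, 14.3], 84.4, 42.4, 2438), ([583.6, 23.5], [186.4, 15.5], 84.9, 39.4, 1578), ([571.3, -107.5], [85.6, 14.1], 84.5, 39.6, 239), ([230.3, -232.6], [38.9, 16.7], 32.9, 33.3, 283), ([706.3, -357.6], [53.8, 41.1], 46.0, 36.4, 800)]
orange [([669.2, -112.2], [73.6, 28.7], -5.9, 49.3, 1013)]
black [([546.2, -14.1], [54.4, 16.1], -5.5, 89.5, 811)]
```

The bar is back against its stop and the knob is free, with the grip bar at -5.5°, in line with the bed. Now the finished cassette.

```bash
cat >> h.py <<'E'
def labels(col,zlo=33,zhi=60,tag=''):
    im,W=wshot(tag or None); m=masks(im['pixels'])
    return [r for r in rects(W,m[col],zlo,zhi,150) if r[1][0]<95]
def locate(col,xy,yaw,z=280,off=0):
    """look from above xy; the label nearest to xy"""
    move_pose([xy[0],xy[1],z],[pi,0,yaw])
    L=labels(col)
    L.sort(key=lambda r:np.hypot(r[0][0]-xy[0],r[0][1]-xy[1])); print(col,L[:4])
    return L[0]
H=82
def pick(r,bottom):
    """grip a cassette at label rect r; returns tool yaw"""
    yaw=np.radians(r[2]+180); x,y=r[0]
    command_gripper(0.62)
    move_pose([x,y,bottom+H+45],[pi,0,yaw])
    print('hit',move_linear([x,y,bottom+H],guard=12,rate=100))
    command_gripper(0.2); st('gripped')
    move_linear([x,y,bottom+H+70]); st('lifted')
def place(p,yaw,bottom,zc=None):
    zc=zc or bottom+H+70
    move_pose([p[0],p[1],zc],[pi,0,yaw]); st('over')
    print('touch',move_linear([p[0],p[1],bottom+H+1],guard=8,rate=80)); st('down')
    command_gripper(0.62)
    move_linear([p[0],p[1],zc],rate=200)
E
python3 - <<'E'
from h import *
r=locate('orange',[669,-112],np.radians(174.6))
if abs(r[0][0]-669)<60:
    pick(r,12)
    p=[494.7,-334.6]; yaw=np.radians(173.2)
    place(p,yaw,4,160); print(locate('orange',p,yaw)); 
    im,W=wshot('w3.png')
E
```

```text
orange [([668.7, -112.4], [71.7, 28.8], -5.7, 49.1, 1415)]
hit False
gripped t13.4 w0.456 gf62 F [-0.6 -1.   6.5] T [0.05 0.15 0.04] p [ 669.  -112.5   95. ]
lifted t14.0 w0.454 gf61 F [ 0.2 -0.3 -2.3] T [ 0.02 -0.07 -0.07] p [ 668.3 -112.3  163.3]
over t15.1 w0.456 gf61 F [ 1.  -0.1 -1. ] T [ 0.03 -0.06 -0.02] p [ 495.4 -334.   159.8]
touch True
down t16.0 w0.458 gf62 F [-1.2  1.7  6.9] T [0.01 0.03 0.  ] p [ 494.3 -334.4   87. ]
orange [([493.8, -334.8], [73.0, 28.7], -6.5, 41.2, 1404)]
([493.8, -334.8], [73.0, 28.7], -6.5, 41.2, 1404)
```

View pics/w3.png

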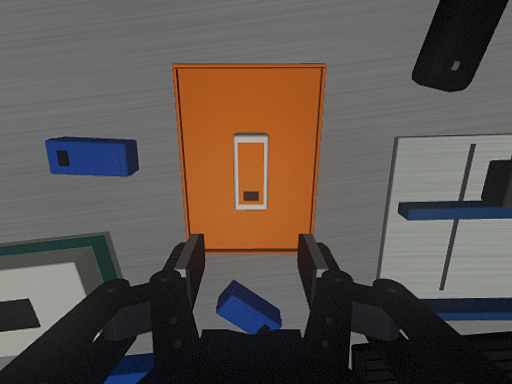

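The finished cassette lies flat in the orange tray (pixel 251,171). Now the four teal ones.

```bash
cat > fresh.py <<'E'
import sys
from h import *
by=np.pi+BY
guess=[[539,392],[549,308],[426,387],[430,301]]; slots=[99,33,-33,-99]
for i in map(int,sys.argv[1:]):
    r=locate('teal',guess[i],pi)
    if np.hypot(r[0][0]-guess[i][0],r[0][1]-guess[i][1])>40 or abs(r[3]-41)>3: print('odd, stop'); break
    pick(r,4)
    if read_grip_width()<.43: print('lost'); break
    place(bed(60,slots[i],0)[:2],by,12); 
    a=bed(60,slots[i],0); r=locate('teal',a[:2],by)
    e=np.array(r[0])-a[:2]; print('ERR',e.round(1),r[2]-np.degrees(BY),r[3])
    if np.hypot(*e)>4 or abs(r[2]+5.4)>3 or abs(r[3]-49.3)>1.5: print('bad place'); break
E
python3 fresh.py 0
```

```text
teal [([539.2, 392.8], [73.0, 28.9], 5.1, 41.2, 1391), ([549.1, 308.5], [73.1, 29.4], 4.8, 41.2, 1365), ([425.7, 387.3], [73.6, 29.2], -3.7, 41.0, 2028), ([429.9, 300.7], [73.4, 30.2], -0.8, 41.1, 2038)]
hit False
gripped t21.8 w0.458 gf62 F [-0.6  0.2  5.8] T [-0.05  0.08  0.01] p [539.6 393.   87. ]
lifted t22.4 w0.454 gf61 F [-0.3  0.  -2.5] T [0.   0.06 0.03] p [538.9 392.6 155.4]
over t23.7 w0.460 gf61 F [-0.1  0.4 -1.3] T [ 0.03 -0.05 -0.  ] p [682.5  74.2 163.8]
touch True
down t24.5 w0.462 gf62 F [-1.5  0.5  5.5] T [ 0.01 -0.11 -0.02] p [682.3  72.8  95.1]
teal [([681.7, 72.3], [72.8, 28.8], -5.6, 49.2, 1465), ([558.2, 309.2], [54.8, 32.2], 4.8, 40.8, 1651)]
ERR [-1.2 -0.6] -0.1999999999999993 49.2
```

```bash
python3 fresh.py 1 2 3
```

```text
teal [([549.2, 308.6], [73.3, 28.9], 4.7, 41.2, 1389), ([429.8, 300.8], [73.7, 29.0], -1.2, 41.0, 2083), ([415.2, 393.4], [73.4, 30.1], 2.4, 40.9, 2218), ([681.7, 72.1], [74.2, 30.8], -6.2, 49.1, 1067)]
hit False
gripped t28.7 w0.459 gf62 F [-0.8 -0.3  6.7] T [-0.17  0.1  -0.01] p [549.6 308.8  87.1]
lifted t29.4 w0.456 gf61 F [ 0.   0.  -0.9] T [-0.04  0.03 -0.04] p [548.9 308.4 155.5]
over t30.6 w0.449 gf61 F [-0.1 -0.2 -1.2] T [0.03 0.01 0.03] p [676.4   8.5 163.8]
touch True
down t31.4 w0.453 gf62 F [-1.1  0.9  6. ] T [0.02 0.   0.02] p [676.1   7.2  95.1]
teal [([675.5, 6.7], [72.9, 28.9], -5.5, 49.1, 1429), ([681.8, 72.2], [73.1, 29.1], -5.2, 49.1, 1474)]
ERR [-1.1 -0.5] -0.09999999999999964 49.1
teal [([415.1, 393.4], [72.9, 28.8], 2.6, 41.1, 1438), ([430.2, 300.3], [73.3, 30.2], -1.6, 41.2, 1396), ([666.4, 73.4], [44.0, 29.3], -7.9, 49.2, 354)]
hit False
gripped t36.2 w0.459 gf61 F [-0.3  0.7  6.3] T [-0.2   0.08  0.  ] p [415.5 393.7  87.1]
lifted t36.9 w0.457 gf61 F [ 1.5 -0.5 -1.1] T [ 0.    0.02 -0.  ] p [414.9 393.2 155.6]
over t38.8 w0.459 gf61 F [-0.4  0.3 -1.2] T [-0.
[... 352 characters left out ...]
[72.3, 29.0], -0.9, 41.1, 1369), ([655.0, 8.0], [34.3, 29.8], -6.9, 49.3, 272)]
hit False
gripped t44.3 w0.458 gf61 F [-1.   0.1  5.9] T [-0.13  0.13 -0.04] p [430.  301.   87.1]
lifted t44.9 w0.455 gf60 F [-0.9 -0.  -1.1] T [ 0.03 -0.02 -0.02] p [429.5 300.7 155.8]
over t46.7 w0.461 gf60 F [-0.5  0.6 -0.7] T [-0.    0.    0.02] p [ 664.2 -123.   163.9]
touch True
down t47.5 w0.456 gf61 F [-1.3  0.3  7.4] T [ 0.05  0.03 -0.07] p [ 663.7 -124.1   95.2]
teal [([663.1, -124.6], [72.5, 28.8], -5.6, 49.2, 1443), ([669.2, -59.0], [72.7, 29.0], -5.2, 49.1, 1479), ([675.7, 6.6], [72.6, 29.9], -5.8, 48.9, 1499), ([681.5, 72.4], [73.2, 30.6], -5.7, 48.8, 1526)]
ERR [-1.1 -0.4] -0.1999999999999993 49.2
```

All four are on the bed within about 1 mm; one had been knocked in the tray, but it was re-measured before the pick. Next: push the bar up and tighten.

```bash
python3 - <<'E'
from h import *
by=pi+BY; k=[546.2,-14.1]
command_gripper(0.62)
move_pose([*k,190],[pi,0,by]); move_linear([*k,133.5],guard=15,rate=100); command_gripper(0.0); st('grip')
print(move_linear(bed(-24+5,0,133.5),rate=25,guard=18)); st('pushed')
for i in range(4):
    q=np.array(read_qpos()); q[5]+=.35; set_joints(q); st('turn'); print(np.degrees(read_tcp_rot()[2]))
E
```

```text
grip t51.0 w0.174 gf59 F [-0.4  5.   4.4] T [ 0.78 -0.    0.  ] p [546.4 -13.6 134.3]
True
pushed t52.8 w0.176 gf59 F [-2.5  0.4  6.9] T [-0.09  0.24 -0.05] p [591.7 -17.8 134.3]
turn t53.2 w0.177 gf59 F [-0.4 -2.  -1. ] T [-0.49  0.01 -0.08] p [591.6 -17.9 134.3]
154.80195809840515
turn t53.6 w0.177 gf59 F [-0.9 -1.6 -0.8] T [-0.48  0.13 -0.09] p [591.5 -17.9 134.3]
135.08342712000157
turn t54.1 w0.178 gf59 F [-2.  -2.4 -1.4] T [-0.63  0.2  -0.16] p [591.4 -18.  134.3]
115.40868278076015
turn t54.5 w0.177 gf59 F [-2.1 -1.7 -1.5] T [-0.61  0.26 -0.12] p [591.3 -18.  134.4]
95.74382149087533
```

```bash
python3 - <<'E'
from h import *
command_gripper(0.7); p=read_tcp_pos(); move_linear([p[0],p[1],230]); 
move_pose(bed(-40,0,320),[pi,0,1.48])
im,W=wshot('w4.png'); m=masks(im['pixels'])
for c,a,b in (('blue',15,60),('teal',40,60),('black',70,100)): 
    for r in rects(W,m[c],a,b,100): print(c,r)
st()
E
```

```text
blue ([728.9, -30.9], [287.6, 14.3], 84.8, 42.4, 2015)
blue ([624.7, -20.5], [266.0, 15.6], 84.5, 39.4, 2173)
blue ([233.1, -239.0], [32.9, 19.7], 1.6, 33.8, 247)
blue ([717.2, -346.9], [48.2, 38.6], 44.9, 36.5, 334)
teal ([686.8, 71.8], [73.6, 28.2], -5.4, 48.9, 1536)
teal ([680.5, 6.1], [73.2, 28.6], -5.5, 48.9, 1276)
teal ([674.1, -58.8], [73.1, 28.8], -5.4, 49.2, 1047)
teal ([667.8, -125.0], [72.9, 28.5], -5.8, 49.2, 647)
black ([590.1, -17.9], [55.1, 16.0], -84.3, 89.6, 584)
 t56.3 w0.701 gf0 F [ 0.5 -0.7 -0.6] T [-0.04  0.03 -0.02] p [573.7 -16.2 319. ]
```

View pics/w4.png

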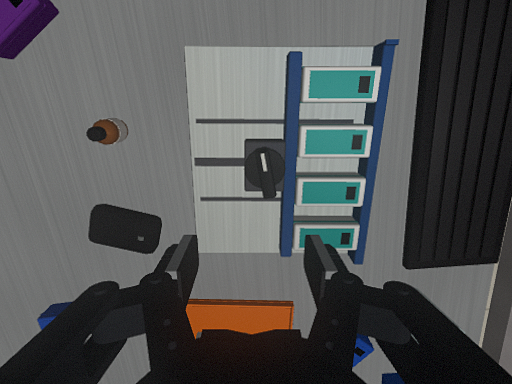

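All four cassettes sit square between fence and bar (pixels 340,85 / 335,142 / 330,192 / 325,238), and the knob is back at about 1.38. One last check of the orange cassette, then I'll hand in.

```bash
python3 - <<'E'
from h import *
im=shot('scene'); W=cloud(im); m=masks(im['pixels'])
R=rects(W,m['orange'],35,60,20); print(R); print([r for r in rects(W,m['teal'],35,60,20)])
if any(np.hypot(r[0][0]-494,r[0][1]+335)<30 and r[3]<43 for r in R): print(finish_job())
E
```

```text
[([492.9, -334.4], [72.7, 28.3], -5.8, 40.2, 112)]
[([668.5, -625.0], [248.8, 104.0], -62.0, 39.6, 224), ([667.6, -124.9], [70.7, 27.1], -5.6, 48.6, 161), ([672.6, -59.1], [71.5, 26.8], -6.0, 48.5, 169), ([679.9, 6.8], [71.1, 26.8], -5.6, 48.9, 172), ([686.5, 72.3], [70.4, 26.8], -5.4, 48.8, 177)]
the job is handed in; nothing more can be done
None
```

The job is handed in: the one orange cassette is flat in the orange tray, and all four teal cassettes are clamped squarely against the fence with the knob turned tight (about 1.38 rad).

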